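# Focus the document camera and hold a clipboard up to it

### The arm

A 6-joint arm with a two-finger parallel gripper is mounted at the origin on the work surface. World frame = base frame: x ahead of the robot, y to its left, z up, the work surface at z = 0. Lengths are in m, angles in degrees, forces in N, time in s.
With the tool pointing down it reaches from about 0.325 to 0.775 m from the base axis. Payload 9.3 kg.
Tool frame: the origin (TCP) lies at the very end of the fingers, on their centre line; the grasp point (between the pads) lies manip.pinch_z behind it (manip.pinch_z is the distance from the TCP to the grasp point, in m); z points along the fingers, y is the line along which they close (so a half turn about z gives the same grasp; the last joint's range is limited). The gripper opens to 85 mm and grips with 20 to 120 N. Pads are 22 mm wide; open, the fingers measure 114 mm over their backs; the gripper's body (76 mm by 85 mm) begins 54 mm behind the grasp point. The pads swing forward as they close: fully open they stand 13 mm farther back than shut.
Start: joints at [-76.066, 14.817, 1.232, 76.415, 0, 81.257], TCP at [0.212, -0.507, 0.231] pointing down, gripper open.
Joint ranges: [-174.27, 174.27], [-52.1, 104.24], [-59.71, 78.15], [-110.17, 111.67], [-87.03, 83.33], [-180, 180]. Speed limits (degrees/s): [127.2, 127.2, 159.86, 180, 180, 180].

### API

Orientations are given as a 3x3 rotation matrix whose columns are the frame's x, y, z axes.
In Python, from rig import manip, optics gives the robot as it stands.
- The arm moves only by the tool drive_tool, never from a script. Its argument "steps" is text: rows parted by semicolons, each of 7 numbers parted by spaces: the shift along the tool's x, y, z as a fraction of full scale, then the turn, a rotation vector about the tool's x, y, z as a fraction of full scale, then the opening, from -1 (shut) to 1 (fully open). In form: x y z rx ry rz grip; .... A call has 1 to 12 rows; each row shifts and turns the commanded pose from where the row before left it, along the tool's axes as they then stand; what a row does not reach is not made up. Full scale, the value 1, is 0.25 m for a shift and 0.5 rad for a turn. A row lasts 1/10 s, in which the tool goes at most 50 mm and 8.59 degrees, less where a joint would pass 70% of its speed; a pose out of reach is approached as far as the arm can. A call with a number of a shift or a turn outside -1 to 1 is refused whole. A call with a gripper value outside its range is refused whole. The fingers move at their own pace and stop on an object; the grip force is fixed at half the most. Time passes only in rows, so rows that do not move let the fingers close. It gives the time, the measured TCP pose, the force, the opening and the grip force at its end, in the units of the state.
- manip.get_obs(): the state, without advancing time (a new reading comes with each control period).
- optics.get_image(name): name is "scene" or "top" or "wrist"; returns the picture (420x560x3 uint8, red, green, blue); there is no depth.
- optics.calibration(name): a dict with "vertical_fov" (degrees; the focal length in pixels is half the picture's height over the tangent of half this angle, whatever the lens; pixels are square), "cx", "cy" (the principal point, pixels), "xyz" and "rotation" of the camera in the world; the wrist camera has in their place "T_tool_cam" (4x4, takes a point from camera to tool coordinates, whose origin is the TCP and whose axes are the flange's). Camera axes: x right, y up, looking along -z (the intrinsics and any distortion apply to the point x, -y, -z); pixel columns grow to the right and rows downward; lengths in m; the calibration is good to about 2 mm. A picture is of the moment at which its call begins: read the wrist's pose just before it. calibration takes no time and is no camera call.
- manip.hand_in(): hands the job in; it is judged then, once.
The state is a dict: "time_s": time; "qpos": joint angles; "qd": joint speeds; "tau": joint torques, N m; "position": TCP position; "eef_rot": TCP orientation; "contact_force": force on the tool from outside, world axes, zero at the start; "moment": the same for the moment, N m; "grip_width": opening from 0.0 (shut) to 1.0 (fully open); "finger_force": force on a finger pad.
Only numpy, scipy, OpenCV 4.12 (cv2) and the standard library are available. Lean on these libraries where they do the work, as an engineer would, in place of code of your own. Each camera call takes 0.05 s, during which the arm holds its last target. There are 200 camera calls.

### The job

First turn the focus knob so that its white pointer stands at the white mark of the collar around it. Then draw the taller of the two clipboards up out of the desk rack and hold it raised in front of the document camera, clip edge uppermost, its sheet squarely facing the lens, centred and about 20 cm from it. Finish while still holding it there, in the gripper alone; do not touch the camera, and leave the small clipboard, vase, tumbler and stapler where they are.

Things in the scene. Friction and masses are not known exactly. Their poses are not given: they have to be found in the camera images.
- focus_knob_grip (a point): grip point of the black focus knob, on its vertical axis, 72 mm above the table, 7 mm below the top of its bar. The bar, 57 x 14 mm, lies along this frame's x and is gripped across y; it rises 30 mm from a round foot (radius 30 mm, top 23 mm below this point). White pointer line on the bar's top on the -x side. The frame turns with the knob; it takes about 0.05 N m and stays where left
- focus_knob (a joint): angle of the focus knob, rad, 0 to 2.2, growing clockwise seen from above; it starts between 0 and 0.4
- index_collar: thin fixed dark steel ring (radius 50 mm) on the console around the knob's foot, with one raised white mark. Origin on the knob's axis, 35 mm above the table; the mark lies along this frame's -x, so the knob is set when the -x axis of focus_knob_grip points the same way. At the start that is a clockwise turn of 0.5 to 1.5 rad away
- console: fixed grey console box, 150 (x) x 130 (y) x 35 mm, which carries knob and collar. Origin: centre of its underside
- rack: fixed green desk rack, 170 (x) x 152 (y) x 84 mm high, with two upright slots along its y axis, 40 mm either side of its centre in x. Each slot is 8 mm wide, 140 mm long, its floor 8 mm and its top 84 mm above the table. Origin: centre of its underside. Which clipboard stands in which slot varies
- clipboard: taller clipboard, loose, 0.16 to 0.3 kg, on edge in a slot (may lean a few degrees): hardboard 5 (x) x 130 (y) x 190 mm (z). Origin: centre of its lower edge; z to the clip edge, x out of the sheet side, which starts facing away from the robot. A steel clip, 80 mm wide, on the sheet side makes it 13 mm thick (x -2.5 to 10.5 mm) for z 158 to 190 mm: grip there, across x
- sheet (a point): centre of the paper on the clipboard, 80 mm above its lower edge, on the sheet side; same axes as clipboard
- lens: head of the document camera. Origin: centre of the lens glass, 340 mm above the table. x axis: the direction it looks, 0.60 rad (34 degrees) below level and across the desk, from the robot's left towards its right (-y); y axis level. The head is 62 mm wide and reaches 83 mm behind the lens
- doc_camera: fixed document camera as a whole: grey base 150 (x) x 200 (y) x 18 mm, reaching from x = -25 to 125 mm, and a 22 mm post up to 374 mm high at x = 80 mm. Origin: on the table straight below the lens. It looks along -x and downwards
- small_clipboard: bystander: the same kind of clipboard, only 95 wide and 125 mm high, in the other slot. Origin: centre of its lower edge
- vase: bystander: cream vase, 72 mm wide, 150 mm high, origin at the centre of its underside
- tumbler: bystander: green glass tumbler, 68 mm wide, 85 mm high, origin at the centre of its underside
- stapler: bystander: stapler 130 (x) x 36 x 52 mm high, origin at the centre of its underside
There are look-alikes about, which are no part of the job. Leave any yellow look-alike of the clipboard alone. Leave any orange look-alike of the rack alone.

How it is judged:
By the outcome, as a careful person would: the job done as asked, in the order asked, and still so for the second after the job is handed in, while the arm keeps its last pose, push and grip.
It also fails if it takes over 64 s, if anything falls off the work surface, if the arm or the gripper's body presses on something with over 40 N, if the wrist force passes 120 N, or if a joint passes its speed limit or range.

## Working session

There is one attempt and no reset: what is moved stays moved. The work goes in short steps, Python scripts to look and compute and a tool call to move; the robot and the scene stay as the last step left them, time stands still between calls to the robot, and variables do not carry over. Pictures are saved under pics/ and viewed, at most 10 in all, crops included, and the job is handed in when it is done.

Besides the shell and the picture viewer there is one more tool, called after ">>>" as name(argument=value, ...) on one line, values as JSON. drive_tool: Moves the arm, as the interface text tells. Its arguments: {"type":"object","properties":{"steps":{"type":"string"}},"required":["steps"]}

```bash
ls; mkdir -p pics; python3 - <<'E'
from rig import manip, optics
import cv2, numpy as np
print(manip.pinch_z, manip.get_obs())
for n in ("scene","top","wrist"):
    print(n, optics.calibration(n))
ims=[optics.get_image(n) for n in ("scene","top")]
for n,i in zip(("scene","top"),ims):
    cv2.imwrite(f"pics/{n}0.png",cv2.resize(i,None,fx=1.42,fy=1.42,interpolation=cv2.INTER_CUBIC)[:,:,::-1])
    cv2.imwrite(f"pics/{n}_raw.png",i[:,:,::-1])
E
```

```text
pics
0.0187 {'time_s': 0.0, 'qpos': array([-7.60652675e+01,  1.48513840e+01,  1.18867349e+00,  7.64168226e+01,
       -1.32638944e-03,  8.12550895e+01]), 'qd': array([-0.00617091,  0.06579687, -0.0022864 ,  0.05998965,  0.00681815,
        0.05594682]), 'tau': array([-6.32106221e-04, -5.55635154e+01,  3.44531929e+01,  1.37623088e-02,
       -2.67592750e-04,  1.67666576e-05]), 'position': array([ 0.21197102, -0.50718995,  0.23065283]), 'eef_rot': array([[ 9.22675169e-01,  3.85578014e-01, -3.56749312e-04],
       [ 3.85578133e-01, -9.22674213e-01,  1.34168810e-03],
       [ 1.88162044e-04, -1.37549703e-03, -9.99999036e-01]]), 'contact_force': array([ 0.04227677,  0.81669741, -0.62378465]), 'moment': array([ 0.02918229,  0.00776259, -0.02540114]), 'finger_force': 0.0, 'grip_width': 1.0032441649363415}
scene {'vertical_fov': 43.04763412127859, 'cx': 285.0199597503293, 'cy': 208.19543177954822, 'xyz': array([ 1.45260961, -0.27304201,  1.37744346]), 'rotation': array([[ 0.17481845, -0.74990046,  0.63803434],
       [ 0.98442647,  0.14531306, -0.09893758],
       [-0.01852139,  0.645394  ,  0.76362526]])}
top {'vertical_fov': 47.23322607747418, 'cx': 280.93790657188924, 'cy': 207.4366133987381, 'xyz': array([ 0.29241965, -0.1067268 ,  1.86526672]), 'rotation': array([[-1.71660410e-02,  9.91832945e-01, -1.26383289e-01],
       [-9.99852317e-01, -1.71319455e-02,  1.35680777e-03],
       [-8.19464978e-04,  1.26387916e-01,  9.91980556e-01]])}
wrist {'vertical_fov': 65.88450018550778, 'cx': 277.9355596516948, 'cy': 205.81558748984742, 'T_tool_cam': array([[ 1.65006481e-04,  9.60724319e-01,  2.77504513e-01,
         7.12600062e-02],
       [ 9.99999755e-01, -3.47338661e-04,  6.07882934e-04,
        -5.12467315e-04],
       [ 6.80395964e-04,  2.77504345e-01, -9.60724141e-01,
        -1.42754572e-01],
       [ 0.00000000e+00,  0.00000000e+00,  0.00000000e+00,
         1.00000000e+00]])}
```

View pics/scene0.png

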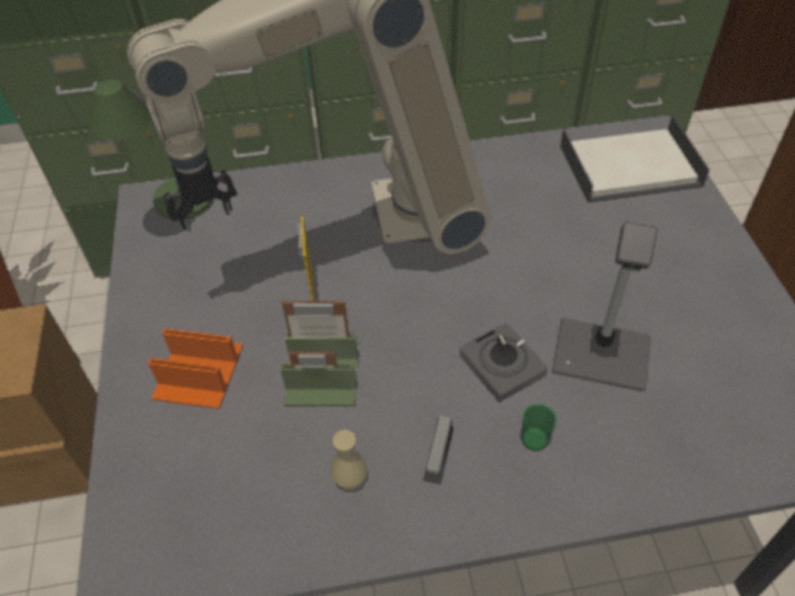

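View pics/top0.png

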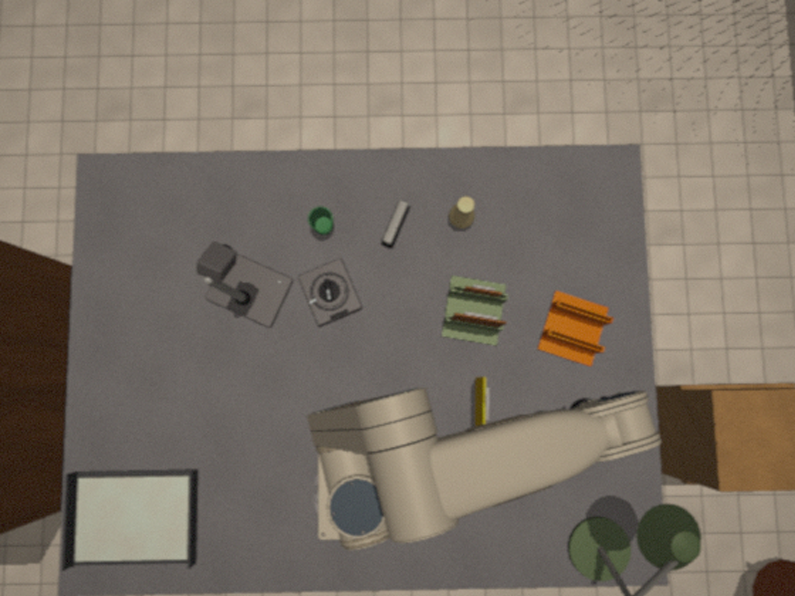

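The first view shows the tall clipboard at about (315,325) in the near slot of the green rack, with the small one at (313,360). The look-alikes are the yellow board at (307,260) and the orange rack at (195,370). The knob is at (504,350) and the document camera head at (636,244). The top view agrees: green rack (475,310), knob (328,291), camera base (250,290). Next I'll enlarge both.

```bash
python3 - <<'E'
import cv2, numpy as np
def crop(n,x,y,w,h,s):
    i=cv2.imread(f"pics/{n}_raw.png")[y:y+h,x:x+w]
    i=cv2.resize(i,None,fx=s,fy=s,interpolation=cv2.INTER_CUBIC)
    i=cv2.convertScaleAbs(i,alpha=1.5)
    for k in range(0,w,10):
        cv2.line(i,(k*s,0),(k*s,6),(0,255,255),1)
        if k%20==0: cv2.putText(i,str(x+k),(k*s,18),0,.35,(0,255,255),1)
    for k in range(0,h,10):
        cv2.line(i,(0,k*s),(6,k*s),(0,255,255),1)
        if k%20==0: cv2.putText(i,str(y+k),(8,k*s+4),0,.35,(0,255,255),1)
    return i
a=np.hstack([crop("top",200,170,66,50,6)[:300,:396],crop("top",300,185,66,50,6)[:300,:396]])
b=np.hstack([crop("scene",320,220,66,50,6),crop("scene",190,205,66,50,6)])
cv2.imwrite("pics/c1.png",np.vstack([a,b]))
c=np.hstack([crop("top",135,160,80,80,5)[:400,:400],crop("scene",380,150,80,80,5)])
d=np.hstack([crop("scene",375,210,100,50,4),crop("scene",190,240,100,50,4)])
cv2.imwrite("pics/c2.png",np.vstack([c,d]))
E
```

```text
(no output)
```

View pics/c1.png

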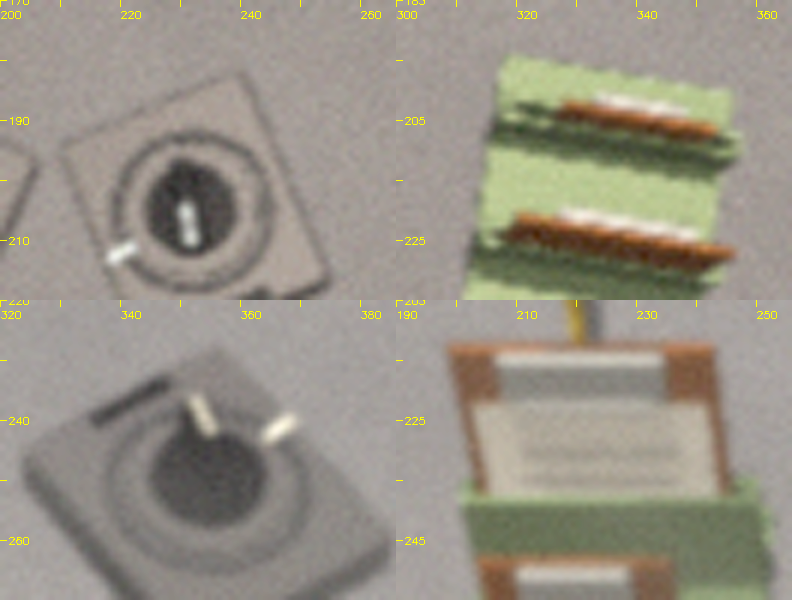

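View pics/c2.png

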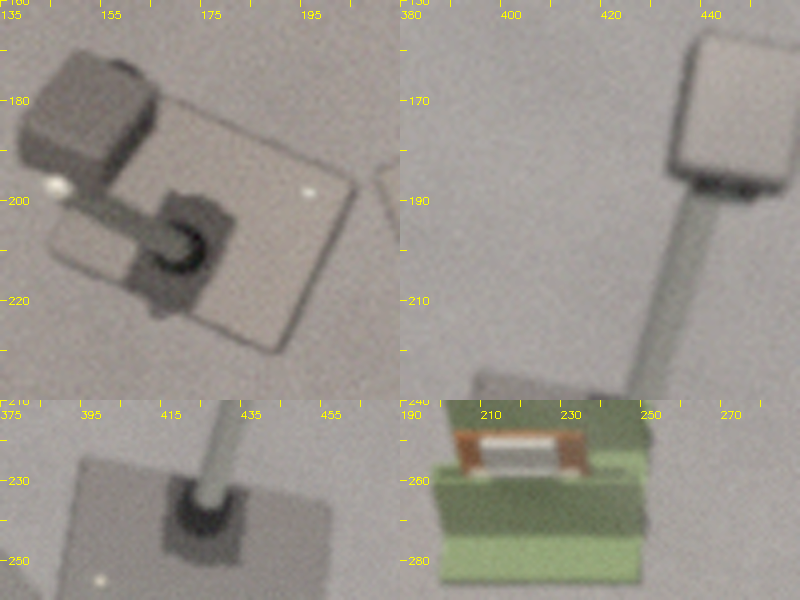

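The choice is confirmed: the tall brown clipboard is in the near slot of the green rack, with its top clip edge at scene (198–243, 213). The knob pointer runs top (231,204)–(232,210) and the mark is at top (220,212). Now I'll compute positions.

```bash
cat > h.py <<'E'
import numpy as np
from rig import manip, optics
def cam(n, obs=None):
    c=optics.calibration(n); f=210/np.tan(np.radians(c["vertical_fov"])/2)
    if n=="wrist":
        T=c["T_tool_cam"]; o=obs or manip.get_obs(); R=o["eef_rot"]@T[:3,:3]; p=o["position"]+o["eef_rot"]@T[:3,3]
    else: R,p=c["rotation"],c["xyz"]
    return f,c["cx"],c["cy"],np.array(R),np.array(p)
def proj(n,P,obs=None):
    f,cx,cy,R,p=cam(n,obs); q=(np.atleast_2d(P)-p)@R
    return np.c_[cx-f*q[:,0]/q[:,2], cy+f*q[:,1]/q[:,2]]
def ray(n,uv,z,obs=None):
    f,cx,cy,R,p=cam(n,obs); uv=np.atleast_2d(uv)
    d=np.c_[(uv[:,0]-cx)/f,-(uv[:,1]-cy)/f,-np.ones(len(uv))]@R.T
    return p+d*((z-p[2])/d[:,2])[:,None]
E
python3 - <<'E'
from h import *
np.set_printoptions(precision=4,suppress=True)
def s(t,n,uv,z): print(t,n,z); print(ray(n,uv,z)[:,:2])
s("knob top pointer inner,outer; ","top",[(231,204),(232,210)],.079)
s("mark ","top",[(222.5,210.5),(218,213.3)],.038)
s("ring c","top",[(232,205)],.036)
s("console corners","top",[(240,182.3),(211,195),(254,218)],.035)
s("pointer","scene",[(350.5,236.5),(354,242)],.079)
s("mark","scene",[(368,239.7),(363.5,243.5)],.038)
s("ring","scene",[(354.8,249.3)],.036)
s("base","top",[(206,197),(190.5,230.5),(145,210.5),(168,179.5)],.018)
s("post base","top",[(171,208.5)],.02)
s("base","scene",[(395,224),(457.5,235.7),(456,271),(390,264)],.018)
s("post base","scene",[(426,240)],.02)
s("head top top","top",[(150,170),(166,178),(156,192),(139,186)],.37)
s("head","scene",[(440,158),(461,160),(456,187),(436,184)],.37)
s("rack corners","top",[(318,194.5),(355.5,200.5)],.0)
s("clip top edge brd","top",[(320.5,221),(356,227)],.194)
s("clip top edge brd","scene",[(197.8,213),(242.8,213)],.196)
s("small","top",[(328,202.5),(353,207)],.13)
s("rack slots top","top",[(317,205),(356,211),(313,224)],.084)
s("rack front bottom","scene",[(200,285),(249.5,285)],.0)
s("rack top","scene",[(197,256.5),(249,256.5),(201,237),(249,237)],.084)
E
```

```text
knob top pointer inner,outer;  top 0.079
[[0.5362 0.078 ]
 [0.5135 0.0743]]
mark  top 0.038
[[0.5173 0.1149]
 [0.5068 0.1322]]
ring c top 0.036
[[0.5382 0.0786]]
console corners top 0.035
[[ 0.6263  0.0474]
 [ 0.5786  0.1595]
 [ 0.4866 -0.0053]]
pointer scene 0.079
[[0.5169 0.0714]
 [0.5391 0.0765]]
mark scene 0.038
[[0.5098 0.1327]
 [0.5214 0.115 ]]
ring scene 0.036
[[0.5364 0.0833]]
base top 0.018
[[0.5737 0.1814]
 [0.4442 0.2408]
 [0.5249 0.4176]
 [0.6454 0.33  ]]
post base top 0.02
[[0.5307 0.3165]]
base scene 0.018
[[0.4508 0.2419]
 [0.5339 0.4216]
 [0.6594 0.3666]
 [0.5978 0.1793]]
post base scene 0.02
[[0.5327 0.3171]]
head top top top 0.37
[[0.6097 0.3043]
 [0.5831 0.2532]
 [0.5388 0.2841]
 [0.5589 0.3381]]
head scene 0.37
[[0.5168 0.2948]
 [0.5347 0.3465]
 [0.6241 0.2969]
 [0.6046 0.251 ]]
rack corners top 0.0
[[ 0.5788 -0.2557]
 [ 0.5524 -0.4021]]
clip top edge brd top 0.194
[[ 0.4552 -0.2464]
 [ 0.432  -0.3697]]
clip top edge brd scene 0.196
[[ 0.4354 -0.3711]
 [ 0.4602 -0.2429]]
small top 0.13
[[ 0.5287 -0.281 ]
 [ 0.5106 -0.3715]]
rack slots top top 0.084
[[ 0.5262 -0.2442]
 [ 0.5011 -0.3892]
 [ 0.4552 -0.2274]]
rack front bottom scene 0.0
[[ 0.5527 -0.4008]
 [ 0.5807 -0.2532]]
rack top scene 0.084
[[ 0.5069 -0.3946]
 [ 0.5359 -0.2429]
 [ 0.4365 -0.3775]
 [ 0.4641 -0.2333]]
```

>>> drive_tool(steps="0 0 -0.034 0 0 -0.294 1;0 0 -0.034 0 0 -0.294 1;0 0 -0.034 0 0 -0.294 1;0 0 -0.034 0 0 -0.294 1;0 0 -0.034 0 0 -0.294 1;0 0 -0.034 0 0 -0.294 1;0 0 -0.034 0 0 -0.294 1;0 0 -0.034 0 0 -0.294 1;0 0 -0.034 0 0 -0.294 1;0 0 -0.034 0 0 -0.294 1;0 0 -0.034 0 0 -0.294 1;0 0 -0.034 0 0 -0.294 1")

```text
time_s: 1.3
position: [0.212, -0.5074, 0.3332]
eef_rot: [[-0.561, 0.828, -0.0], [0.828, 0.561, 0.001], [0.001, 0.0, -1.0]]
contact_force: [-0.3, -0.3, 0.5]
grip_width: 1.001
finger_force: 0.0
```

>>> drive_tool(steps="0 0 0 0 0 -0.294 1;0 0 0 0 0 -0.294 1;0 0 0 0 0 -0.294 1;0 0 0 0 0 -0.294 1;0 0 0 0 0 -0.294 1;0 0 0 0 0 -0.294 1;0 0 0 0 0 -0.294 1;0 0 0 0 0 -0.294 1;-0.124 0.146 0 0 0 0 1;-0.124 0.146 0 0 0 0 1;-0.124 0.146 0 0 0 0 1;-0.124 0.146 0 0 0 0 1")

```text
time_s: 2.5
position: [0.3059, -0.3386, 0.3329]
eef_rot: [[-0.981, -0.192, -0.0], [-0.192, 0.981, 0.001], [0.0, 0.001, -1.0]]
contact_force: [1.5, 0.3, 0.0]
grip_width: 0.997
finger_force: 0.0
```

>>> drive_tool(steps="-0.124 0.146 0 0 0 0 1;-0.124 0.146 0 0 0 0 1;-0.124 0.146 0 0 0 0 1;-0.124 0.146 0 0 0 0 1;-0.124 0.146 0 0 0 0 1;-0.124 0.146 0 0 0 0 1;-0.124 0.146 0 0 0 0 1;-0.124 0.146 0 0 0 0 1;-0.124 0.146 0 0 0 0 1;-0.124 0.146 0 0 0 0 1;0 0 0.2 0 0 0 1;0 0 0.1 0 0 0 1")

```text
time_s: 3.7
position: [0.5392, 0.0794, 0.255]
eef_rot: [[-0.981, -0.196, -0.003], [-0.196, 0.981, -0.0], [0.003, 0.001, -1.0]]
contact_force: [0.2, -0.1, -1.4]
grip_width: 0.997
finger_force: 0.0
```

```bash
python3 - <<'E'
from h import *
import cv2
print([m for m in dir(manip) if m[0]!='_'])
o=manip.get_obs(); i=optics.get_image("wrist")
for k in ("time_s","qpos","position","eef_rot"): print(k,np.round(o[k],4))
np.save("o1.npy",o,allow_pickle=True)
j=cv2.resize(i,None,fx=1.42,fy=1.42,interpolation=cv2.INTER_CUBIC)
cv2.imwrite("pics/w1.png",j[:,:,::-1])
E
```

```text
['Unreachable', 'get_obs', 'hand_in', 'pinch_z']
time_s 3.7
qpos [-4.48100e-01  1.41143e+01  3.70550e+00  7.97456e+01 -1.30000e-03
 -1.17483e+01]
position [0.5392 0.0794 0.255 ]
eef_rot [[-9.806e-01 -1.960e-01 -2.700e-03]
 [-1.960e-01  9.806e-01 -0.000e+00]
 [ 2.600e-03  5.000e-04 -1.000e+00]]
```

View pics/w1.png

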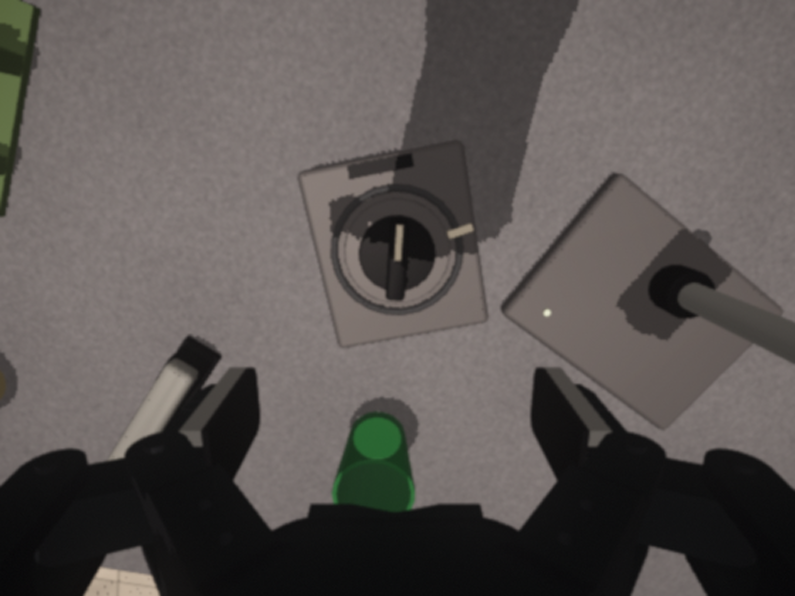

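The wrist view shows the bar from (400,224) to (396,300), the pointer on the upper half, the mark at (448,234)–(473,229), and the ring centre at about (397,249).

```bash
python3 - <<'E'
from h import *
np.set_printoptions(precision=4,suppress=True)
o=np.load("o1.npy",allow_pickle=True).item()
def r(uv,z): return ray("wrist",np.array(uv)/1.42,z,o)[:,:2]
b=r([(400,224),(396,300)],.079); c=r([(397,249)],.036); f=r([(397,253)],.049)
m=r([(448,234),(473,229)],.038)
print("bar",b,b.mean(0),"ring",c,"foot",f,"mark",m)
a=(b.mean(0)+c[0])/2
ang=lambda v:np.degrees(np.arctan2(v[1],v[0]))%360
print("bar len",np.linalg.norm(b[0]-b[1]),"pointer",ang(b[0]-b[1]),"mark",ang(m.mean(0)-c[0]),ang(m.mean(0)-a),ang(m[1]-m[0]), np.linalg.norm(m-c,axis=1))
print("console",r([(299,174),(461,141),(487,320),(341,347)],.035))
E
```

```text
bar [[0.5114 0.0786]
 [0.5658 0.0867]] [0.5386 0.0826] ring [[0.5367 0.0818]] foot [[0.5374 0.0819]] mark [[0.5168 0.1186]
 [0.5092 0.1369]]
bar len 0.05494200605486362 pointer 188.47005730500615 mark 117.29505948388416 118.42128601463092 112.7184577702476 [0.0418 0.0616]
console [[ 0.4947 -0.003 ]
 [ 0.4471  0.1127]
 [ 0.581   0.1673]
 [ 0.6287  0.0519]]
```

>>> drive_tool(steps="0.005 0.0115 0 0 0 0.098 1;0 0 0.159 0 0 0 1;0 0 0.159 0 0 0 1;0 0 0.159 0 0 0 1;0 0 0.159 0 0 0 1;0 0 0.1 0 0 0 1;0 0 0.059 0 0 0 1;0 0 0 0 0 0 1;0 0 0 0 0 0 -1;0 0 0 0 0 0 -1;0 0 0 0 0 0 -1;0 0 0 0 0 0 -1")

```text
time_s: 4.95
position: [0.5379, 0.0802, 0.0603]
eef_rot: [[-0.989, -0.145, 0.001], [-0.145, 0.989, -0.0], [-0.001, -0.0, -1.0]]
contact_force: [-0.7, -0.5, 0.0]
grip_width: 0.33
finger_force: 0.0
```

>>> drive_tool(steps="0 0 0 0 0 0 -1;0 0 0 0 0 0 -1;0 0 0 0 0 0 -1;0 0 0 0 0 0 -1")

```text
time_s: 5.35
position: [0.5377, 0.0806, 0.0603]
eef_rot: [[-0.989, -0.145, 0.001], [-0.145, 0.989, 0.001], [-0.001, 0.0, -1.0]]
contact_force: [-1.8, 2.3, 5.7]
grip_width: 0.15
finger_force: 58.7
```

>>> drive_tool(steps="0 0 0 0 0 0.225 -1;0 0 0 0 0 0.225 -1;0 0 0 0 0 0.225 -1;0 0 0 0 0 0.225 -1;0 0 0 0 0 0.225 -1;0 0 0 0 0 0.225 -1;0 0 0 0 0 0.225 -1;0 0 0 0 0 0.225 -1;0 0 0 0 0 0.225 -1;0 0 0 0 0 0.225 -1;0 0 0 0 0 0.225 -1;0 0 0 0 0 0 -1")

```text
time_s: 6.55
position: [0.5379, 0.0811, 0.0603]
eef_rot: [[-0.459, 0.888, 0.001], [0.888, 0.459, 0.002], [0.001, 0.002, -1.0]]
contact_force: [-1.0, 4.7, 5.9]
grip_width: 0.148
finger_force: 58.7
```

>>> drive_tool(steps="0 0 0 0 0 0 -1;0 0 0 0 0 0 1;0 0 0 0 0 0 1;0 0 0 0 0 0 1;0 0 0 0 0 0 1;0 0 0 0 0 0 1;0 0 0 0 0 0 1;0 0 0 0 0 0 1;0 0 -0.15 0 0 0 1;0 0 -0.2 0 0 0 1;0 0 -0.2 0 0 0 1;0 0 -0.2 0 0 0 1")

```text
time_s: 7.75
position: [0.5371, 0.0802, 0.2491]
eef_rot: [[-0.461, 0.888, 0.0], [0.888, 0.461, -0.0], [-0.0, 0.0, -1.0]]
contact_force: [2.0, -0.2, -0.4]
grip_width: 1.002
finger_force: 0.0
```

```bash
python3 - <<'E'
from h import *
import cv2
o=manip.get_obs(); i=optics.get_image("wrist")
for k in ("time_s","qpos","position","eef_rot","contact_force"): print(k,np.round(o[k],4))
np.save("o2.npy",o,allow_pickle=True)
uv=proj("wrist",[.5375,.082,.05],o)[0]; print(uv)
x,y=(uv-[66,50]).astype(int); x=max(x,0);y=max(y,0); print(x,y)
j=cv2.resize(i[y:y+100,x:x+132],None,fx=6,fy=6,interpolation=cv2.INTER_CUBIC)
cv2.imwrite("pics/w2.png",cv2.convertScaleAbs(j,alpha=1.5)[:,:,::-1])
E
```

```text
time_s 7.75
qpos [-3.59200e-01  1.38729e+01  2.52930e+00  7.86523e+01 -8.00000e-04
  6.22200e+01]
position [0.5371 0.0802 0.2491]
eef_rot [[-4.605e-01  8.876e-01  1.000e-04]
 [ 8.876e-01  4.605e-01 -0.000e+00]
 [-0.000e+00  1.000e-04 -1.000e+00]]
contact_force [ 2.0353 -0.184  -0.3987]
[278.3074003  179.95867995]
212 129
```

View pics/w2.png

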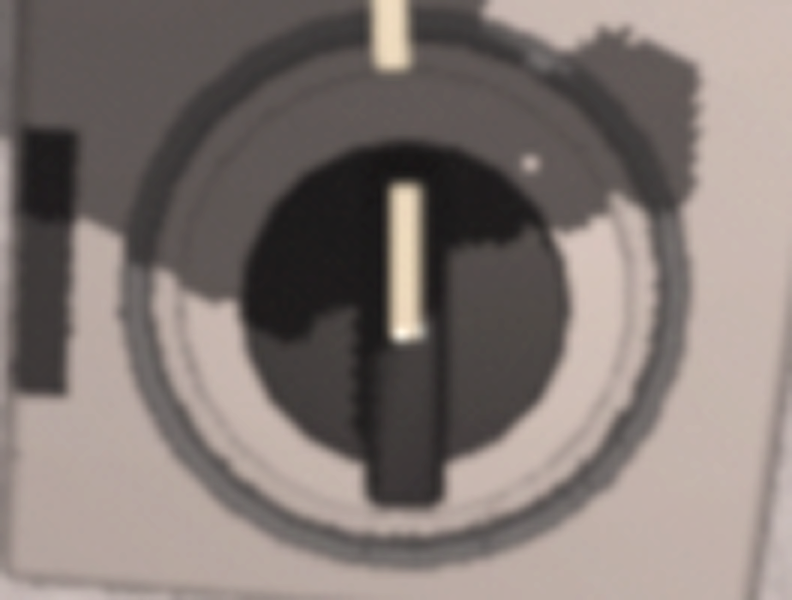

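```bash
python3 - <<'E'
from h import *
np.set_printoptions(precision=4,suppress=True)
o=np.load("o2.npy",allow_pickle=True).item()
def r(uv,z): return ray("wrist",np.array(uv)/6+[211.6,128.6],z,o)[:,:2]
b=r([(406,181),(404.5,505)],.079); c=r([(406,289)],.036); f=r([(407,302)],.049)
m=r([(391.5,68),(389.5,0)],.038); p=r([(406.3,183),(406,336)],.079)
ang=lambda v:np.degrees(np.arctan2(v[1],v[0]))%360
print(b.mean(0),c,f,"bar",ang(b[0]-b[1]),"ptr",ang(p[0]-p[1]),"tool x",ang(o["eef_rot"][:,0]))
for a in (b.mean(0),c[0],f[0]): print("mark",ang(m.mean(0)-a),np.linalg.norm(m-a,axis=1))
print(ang(m[1]-m[0]))
E
```

```text
[0.5385 0.0818] [[0.5381 0.0832]] [[0.5382 0.0834]] bar 117.22957553591472 ptr 117.38514897152595 tool x 117.42081058905259
mark 120.4997190064747 [0.0419 0.0538]
mark 120.9047465430619 [0.0406 0.0524]
mark 121.08724697114894 [0.0404 0.0523]
119.09115077767603
```

>>> drive_tool(steps="0 0.006 0.2 0 0 0 1;0 0 0.2 0 0 0 1;0 0 0.2 0 0 0 1;0 0 0.1 0 0 0 1;0 0 0.05 0 0 0 1;0 0 0 0 0 0 -1;0 0 0 0 0 0 -1;0 0 0 0 0 0 -1;0 0 0 0 0 0 -1;0 0 0 0 0 0 -1;0 0 0 0 0 0 -1;0 0 0 0 0 0 -1")

```text
time_s: 9.0
position: [0.5385, 0.0806, 0.0606]
eef_rot: [[-0.46, 0.888, 0.0], [0.888, 0.46, -0.001], [-0.001, -0.0, -1.0]]
contact_force: [-4.6, -2.4, 9.0]
grip_width: 0.147
finger_force: 59.3
```

>>> drive_tool(steps="0 0 0 0 0 0 -1;0 0 0 0 0 -0.058 -1;0 0 0 0 0 -0.057 -1;0 0 0 0 0 0 -1;0 0 0 0 0 0 -1;0 0 0 0 0 0 1;0 0 0 0 0 0 1;0 0 0 0 0 0 1;0 0 0 0 0 0 1;0 0 0 0 0 0 1;0 0 0 0 0 0 1;0 0 0 0 0 0 1")

```text
time_s: 10.2
position: [0.5388, 0.081, 0.0595]
eef_rot: [[-0.511, 0.86, -0.0], [0.86, 0.511, 0.0], [0.0, -0.0, -1.0]]
contact_force: [-0.2, -0.5, 0.1]
grip_width: 1.0
finger_force: 0.0
```

>>> drive_tool(steps="0 0 -0.15 0 0 0 1;0 0 -0.2 0 0 0 1;0 0 -0.2 0 0 0 1;0 0 -0.2 0 0 0 1")

```text
time_s: 10.6
position: [0.5384, 0.081, 0.2491]
eef_rot: [[-0.511, 0.86, 0.0], [0.86, 0.511, 0.0], [0.0, 0.0, -1.0]]
contact_force: [1.7, -0.1, -0.4]
grip_width: 1.003
finger_force: 0.0
```

```bash
python3 - <<'E'
from h import *
import cv2
o=manip.get_obs(); i=optics.get_image("wrist")
for k in ("time_s","qpos","position","eef_rot","contact_force"): print(k,np.round(o[k],4))
np.save("o3.npy",o,allow_pickle=True)
x,y=212,120
j=cv2.resize(i[y:y+100,x:x+132],None,fx=6,fy=6,interpolation=cv2.INTER_CUBIC)
cv2.imwrite("pics/w3.png",cv2.convertScaleAbs(j,alpha=1.5)[:,:,::-1])
E
```

```text
time_s 10.6
qpos [-2.82600e-01  1.40159e+01  2.72000e+00  7.87028e+01  2.00000e-03
  5.90068e+01]
position [0.5384 0.081  0.2491]
eef_rot [[-0.5107  0.8598  0.    ]
 [ 0.8598  0.5107  0.    ]
 [ 0.      0.     -1.    ]]
contact_force [ 1.6876 -0.1326 -0.4225]
```

View pics/w3.png

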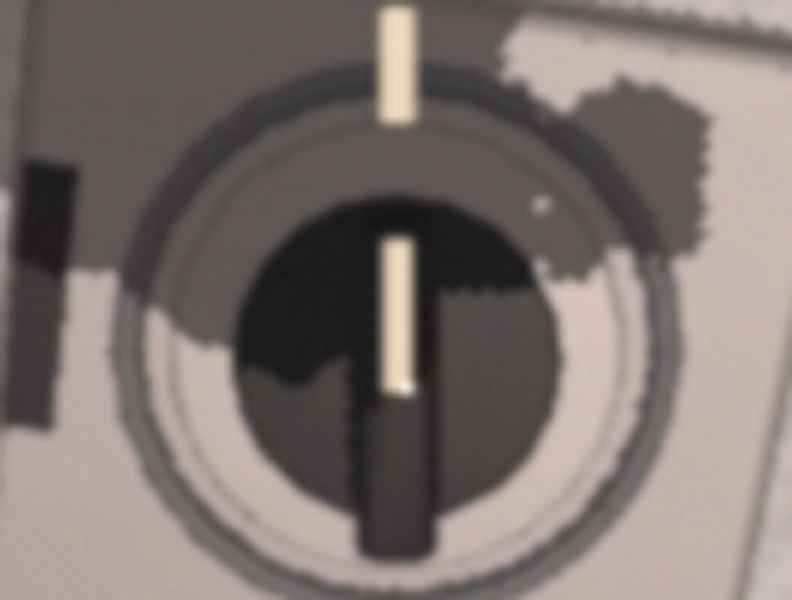

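The knob is set: pointer (397), mark (398) and ring centre (396) are in one line. Next I'll work out the camera geometry, the hold pose and a first test of reach.

```bash
cat >> h.py <<'E'
from scipy.spatial.transform import Rotation as Ro
np.set_printoptions(precision=4,suppress=True)
def rows(p0,R0,p1,R1):
    w=Ro.from_matrix(R0.T@R1).as_rotvec(); d=R0.T@(p1-p0)
    n=int(np.ceil(max(np.linalg.norm(d)*1.1/.045,np.linalg.norm(w)/.13,1)))
    while 1:
        r=Ro.from_rotvec(w/n); S=sum((r**k).as_matrix() for k in range(n)); p=np.linalg.solve(S,d)
        if np.linalg.norm(p)<.047: break
        n+=1
    f=np.round(np.r_[p/.25,w/n/.5],4); print(n,"rows of",*f)
    P,R=p0.copy(),R0.copy()
    for k in range(n):
        P=P+R@(f[:3]*.25); R=R@Ro.from_rotvec(f[3:]*.5).as_matrix()
        if k%3==2 or k==n-1: print("   ",P,R[:,2])
    return P,R
def lens_pose(L,yaw,pitch=.6):  # yaw of level looking direction, rad
    l=np.array([np.cos(yaw),np.sin(yaw),0]); d=np.cos(pitch)*l-np.sin(pitch)*np.array([0,0,1])
    return d, np.sin(pitch)*l+np.cos(pitch)*np.array([0,0,1])
def cb_tool(O,x,z,phi,g=.174):  # board origin, axes -> tcp pose; tool back tilted phi toward board +y
    y=np.cross(z,x); back=np.cos(phi)*z+np.sin(phi)*y
    R=np.c_[np.cross(x,-back),x,-back]
    return O+g*z+.004*x-back*manip.pinch_z, R
E
python3 - <<'E'
from h import *
o=np.load("o1.npy",allow_pickle=True).item()
c=ray("wrist",np.array([(617,174),(502,308),(663,428)])/1.42,.018,o)[:,:2]
print(c,np.linalg.norm(c[0]-c[1]),np.linalg.norm(c[1]-c[2]),np.degrees(np.arctan2(*(c[2]-c[1])[::-1])),np.degrees(np.arctan2(*(c[0]-c[1])[::-1])))
print("post",ray("wrist",np.array([(683,290)])/1.42,.02,o))
print("yellow",ray("top",[(341,267),(341,298)],.1),ray("scene",[(215,155),(221,210)],.19))
o=manip.get_obs()
L=np.array([.603,.281,.34]); d,z=lens_pose(L,np.radians(-24.6))
S=L+.2*d
for ph in (30,45,60):
    p,R=cb_tool(S-.08*z+.0025*d,-d,z,np.radians(ph)); print(ph,p); print(R)
    rows(o["position"],o["eef_rot"],p,R)
E
```

```text
[[0.4448 0.2428]
 [0.5717 0.1817]
 [0.6563 0.36  ]] 0.14087793611241864 0.197383121537086 64.61605444628488 154.30505859858445
post [[0.5253 0.3282 0.02  ]]
yellow [[ 0.2946 -0.3244  0.1   ]
 [ 0.1833 -0.3207  0.1   ]] [[ 0.1983 -0.3003  0.19  ]
 [ 0.4317 -0.304   0.19  ]]
30 [0.7958 0.203  0.2921]
[[-0.6172 -0.7504 -0.2365]
 [-0.6699  0.3436  0.6582]
 [-0.4127  0.5646 -0.7148]]
17 rows of -0.0658 0.0429 0.0151 -0.1001 0.0408 -0.2222
    [0.5961 0.0616 0.2476] [ 0.085   0.1424 -0.9862]
    [0.6555 0.0626 0.2424] [ 0.1062  0.2978 -0.9487]
    [0.7115 0.0834 0.2442] [ 0.0715  0.445  -0.8927]
    [0.757  0.1206 0.2547] [-0.0142  0.5639 -0.8257]
    [0.7866 0.1685 0.2743] [-0.1395  0.6385 -0.7569]
    [0.7957 0.2031 0.2922] [-0.2367  0.6583 -0.7146]
45 [0.7989 0.2058 0.2946]
[[-0.6574 -0.7504 -0.0687]
 [-0.4767  0.3436  0.8091]
 [-0.5836  0.5646 -0.5836]]
16 rows of -0.0664 0.0484 0.0262 -0.1354 0.0231 -0.2189
    [0.6002 0.064  0.2407] [ 0.1419  0.1556 -0.9776]
    [0.6639 0.0692 0.233 ] [ 0.2099  0.339  -0.9171]
    [0.7226 0.0951 0.2371] [ 0.2045  0.523  -0.8274]
    [0.7684 0.1371 0.254 ] [ 0.1267  0.6803 -0.7219]
    [0.795  0.1881 0.2827] [-0.0121  0.7875 -0.6162]
    [0.7989 0.2057 0.2945] [-0.0686  0.8091 -0.5837]
60 [0.8022 0.2076 0.2978]
[[-0.6528 -0.7504  0.1038]
 [-0.2511  0.3436  0.9049]
 [-0.7148  0.5646 -0.4127]]
16 rows of -0.0618 0.0508 0.0357 -0.1624 0.0028 -0.1988
    [0.6002 0.0675 0.2348] [ 0.1938  0.1554 -0.9687]
    [0.6644 0.0749 0.2247] [ 0.3117  0.3491 -0.8837]
    [0.7239 0.1013 0.2298] [ 0.3472  0.5527 -0.7576]
    [0.7706 0.1423 0.2503] [ 0.295   0.7364 -0.6088]
    [0.7979 0.191  0.2842] [ 0.1629  0.8734 -0.459 ]
    [0.802  0.2076 0.2978] [ 0.1042  0.9049 -0.4127]
```

>>> drive_tool(steps="-0.0664 0.0484 0.026 -0.1354 0.023 -0.219 1;-0.0664 0.0484 0.026 -0.1354 0.023 -0.219 1;-0.0664 0.0484 0.026 -0.1354 0.023 -0.219 1;-0.0664 0.0484 0.026 -0.1354 0.023 -0.219 1;-0.0664 0.0484 0.026 -0.1354 0.023 -0.219 1;-0.0664 0.0484 0.026 -0.1354 0.023 -0.219 1;-0.0664 0.0484 0.026 -0.1354 0.023 -0.219 1;-0.0664 0.0484 0.026 -0.1354 0.023 -0.219 1;-0.0664 0.0484 0.026 -0.1354 0.023 -0.219 1;-0.0664 0.0484 0.026 -0.1354 0.023 -0.219 1;-0.0664 0.0484 0.026 -0.1354 0.023 -0.219 1;-0.0664 0.0484 0.026 -0.1354 0.023 -0.219 1")

```text
time_s: 11.85
position: [0.7672, 0.137, 0.2415]
eef_rot: [[-0.914, -0.389, 0.118], [-0.21, 0.701, 0.682], [-0.348, 0.598, -0.722]]
contact_force: [-0.0, 0.1, 0.3]
grip_width: 0.998
finger_force: 0.0
```

>>> drive_tool(steps="-0.0664 0.0484 0.026 -0.1354 0.023 -0.219 1;-0.0664 0.0484 0.026 -0.1354 0.023 -0.219 1;-0.0664 0.0484 0.026 -0.1354 0.023 -0.219 1;-0.0664 0.0484 0.026 -0.1354 0.023 -0.219 1;0 0 0 0 0 0 1")

```text
time_s: 12.35
position: [0.8009, 0.2067, 0.2783]
eef_rot: [[-0.656, -0.751, -0.075], [-0.48, 0.339, 0.809], [-0.582, 0.567, -0.583]]
contact_force: [-0.6, 0.1, -0.9]
grip_width: 0.996
finger_force: 0.0
```

```bash
python3 - <<'E'
from h import *
o=manip.get_obs()
for k in ("time_s","qpos","position","eef_rot","contact_force"): print(k,np.round(o[k],4))
E
```

```text
time_s 12.35
qpos [ -8.0407  51.057   54.2896 111.0446  52.2658 -67.8683]
position [0.8009 0.2067 0.2783]
eef_rot [[-0.6563 -0.7508 -0.0747]
 [-0.4798  0.3389  0.8093]
 [-0.5822  0.567  -0.5827]]
contact_force [-0.5963  0.1201 -0.8639]
```

The reach test shows j4 at its limit with a 45° tilt, so I'll use 60° and grip on the +y side of the clip, which also keeps the board corner clear of the gripper body.

```bash
cat >> h.py <<'E'
PHI,GY,G=np.radians(60),.022,.174
def grasp(O,x,z):
    p,R=cb_tool(O,x,z,PHI,G); return p+GY*np.cross(z,x),R
E
python3 - <<'E'
from h import *
o=manip.get_obs()
V=np.array([.56,-.05,.38]); h=np.radians(40); y=np.array([np.cos(h),np.sin(h),0]); zd=np.array([0,0,-1.])
P,R=rows(o["position"],o["eef_rot"],V,np.c_[np.cross(y,zd),y,zd])
a=np.radians(-10.8); x=np.array([np.cos(a),np.sin(a),0]); O=np.array([.446,-.3075,.008])
p,Rg=grasp(O,x,np.array([0,0,1.])); print("grasp",p,Rg)
rows(P,R,p-.10*Rg[:,2],Rg)
L=np.array([.600,.280,.34]); d,z=lens_pose(L,np.radians(-25)); pt,Rt=grasp(L+.2*d-.08*z+.0025*d,-d,z); print("hold",pt,Rt)
E
```

```text
15 rows of 0.0675 -0.0498 -0.0769 0.1427 -0.0119 0.2153
    [0.7903 0.1234 0.2659] [ 0.0748  0.7111 -0.6991]
    [0.753  0.0472 0.2694] [ 0.165   0.556  -0.8147]
    [ 0.6955 -0.0116  0.2906] [ 0.1825  0.3669 -0.9122]
    [ 0.6275 -0.0453  0.3286] [ 0.1246  0.172  -0.9772]
    [ 0.5601 -0.0501  0.38  ] [ 0.      0.0002 -1.    ]
grasp [ 0.451  -0.3025  0.1726] [[ 0.0937  0.9823 -0.1623]
 [ 0.4911 -0.1874 -0.8507]
 [-0.866   0.     -0.5   ]]
11 rows of -0.0174 -0.0422 0.0806 0.0842 -0.1774 0.1458
    [ 0.5432 -0.0847  0.3224] [ 0.0418 -0.2865 -0.9572]
    [ 0.5214 -0.1302  0.2748] [ 0.0163 -0.5512 -0.8342]
    [ 0.4919 -0.182   0.2394] [-0.0729 -0.7585 -0.6476]
    [ 0.4671 -0.2174  0.2227] [-0.1623 -0.8508 -0.4998]
hold [0.7893 0.1853 0.2978] [[-0.6545 -0.748   0.1101]
 [-0.2465  0.3488  0.9042]
 [-0.7148  0.5646 -0.4127]]
```

>>> drive_tool(steps="0.0675 -0.0498 -0.0769 0.1427 -0.0119 0.2153 1;0.0675 -0.0498 -0.0769 0.1427 -0.0119 0.2153 1;0.0675 -0.0498 -0.0769 0.1427 -0.0119 0.2153 1;0.0675 -0.0498 -0.0769 0.1427 -0.0119 0.2153 1;0.0675 -0.0498 -0.0769 0.1427 -0.0119 0.2153 1;0.0675 -0.0498 -0.0769 0.1427 -0.0119 0.2153 1;0.0675 -0.0498 -0.0769 0.1427 -0.0119 0.2153 1;0.0675 -0.0498 -0.0769 0.1427 -0.0119 0.2153 1;0.0675 -0.0498 -0.0769 0.1427 -0.0119 0.2153 1;0.0675 -0.0498 -0.0769 0.1427 -0.0119 0.2153 1;0.0675 -0.0498 -0.0769 0.1427 -0.0119 0.2153 1;0.0675 -0.0498 -0.0769 0.1427 -0.0119 0.2153 1")

```text
time_s: 13.55
position: [0.6213, -0.0465, 0.3344]
eef_rot: [[-0.846, 0.52, 0.118], [0.533, 0.83, 0.167], [-0.011, 0.204, -0.979]]
contact_force: [0.6, 0.9, -0.2]
grip_width: 0.995
finger_force: 0.0
```

>>> drive_tool(steps="0.0675 -0.0498 -0.0769 0.1427 -0.0119 0.2153 1;0.0675 -0.0498 -0.0769 0.1427 -0.0119 0.2153 1;0.0675 -0.0498 -0.0769 0.1427 -0.0119 0.2153 1;0 0 0 0 0 0 1")

```text
time_s: 13.95
position: [0.5548, -0.0491, 0.3887]
eef_rot: [[-0.637, 0.771, -0.004], [0.771, 0.637, -0.003], [0.0, -0.005, -1.0]]
contact_force: [1.3, 0.8, -0.2]
grip_width: 1.002
finger_force: 0.0
```

```bash
python3 - <<'E'
from h import *
o=manip.get_obs(); print(o["qpos"],o["position"],o["time_s"])
a=np.radians(-10.8); x=np.array([np.cos(a),np.sin(a),0]); O=np.array([.446,-.3075,.008])
p,Rg=grasp(O,x,np.array([0,0,1.]))
rows(o["position"],o["eef_rot"],p-.10*Rg[:,2],Rg)
E
```

```text
[-13.5703  16.3418  26.1188  99.9493  -0.2232  36.8477] [ 0.5548 -0.0491  0.3887] 13.95
11 rows of -0.017 -0.0395 0.084 0.0827 -0.1771 0.145
    [ 0.5389 -0.0826  0.3286] [ 0.0378 -0.2884 -0.9568]
    [ 0.5186 -0.1281  0.2784] [ 0.0133 -0.5517 -0.8339]
    [ 0.4909 -0.1809  0.2407] [-0.0742 -0.7583 -0.6477]
    [ 0.4672 -0.2175  0.2228] [-0.1621 -0.8506 -0.5002]
```

>>> drive_tool(steps="-0.017 -0.0395 0.084 0.0827 -0.1771 0.145 1;-0.017 -0.0395 0.084 0.0827 -0.1771 0.145 1;-0.017 -0.0395 0.084 0.0827 -0.1771 0.145 1;-0.017 -0.0395 0.084 0.0827 -0.1771 0.145 1;-0.017 -0.0395 0.084 0.0827 -0.1771 0.145 1;-0.017 -0.0395 0.084 0.0827 -0.1771 0.145 1;-0.017 -0.0395 0.084 0.0827 -0.1771 0.145 1;-0.017 -0.0395 0.084 0.0827 -0.1771 0.145 1;-0.017 -0.0395 0.084 0.0827 -0.1771 0.145 1;-0.017 -0.0395 0.084 0.0827 -0.1771 0.145 1;-0.017 -0.0395 0.084 0.0827 -0.1771 0.145 1;0 0 0 0 0 0 1")

```text
time_s: 15.15
position: [0.4664, -0.2189, 0.2157]
eef_rot: [[0.084, 0.982, -0.167], [0.494, -0.187, -0.849], [-0.865, -0.012, -0.501]]
contact_force: [-0.7, 0.5, -0.4]
grip_width: 1.004
finger_force: 0.0
```

```bash
python3 - <<'E'
from h import *
import cv2
o=manip.get_obs(); i=optics.get_image("wrist")
print(o["qpos"],o["position"],o["eef_rot"],o["time_s"])
np.save("o4.npy",o,allow_pickle=True)
cv2.imwrite("pics/w4.png",cv2.convertScaleAbs(cv2.resize(i,None,fx=1.42,fy=1.42,interpolation=cv2.INTER_CUBIC),alpha=1.4)[:,:,::-1])
a=np.radians(-10.8); x=np.array([np.cos(a),np.sin(a),0]); O=np.array([.446,-.3075,.008]);z=np.array([0,0,1]);y=np.cross(z,x)
for t in [(-.0025,-.065,.19),(-.0025,.065,.19),(-.0025,.065,.08)]: print(t,proj("wrist",O+np.c_[x,y,z]@t,o)*1.42)
E
```

```text
[ -5.8347  18.9949 -18.0325  62.0637 -59.4936  99.7555] [ 0.4664 -0.2189  0.2157] [[ 0.0838  0.9823 -0.1674]
 [ 0.4943 -0.1868 -0.849 ]
 [-0.8652 -0.0116 -0.5013]] 15.15
(-0.0025, -0.065, 0.19) [[385.2136 363.7793]]
(-0.0025, 0.065, 0.19) [[379.0568 334.4272]]
(-0.0025, 0.065, 0.08) [[384.0399  99.2381]]
```

View pics/w4.png

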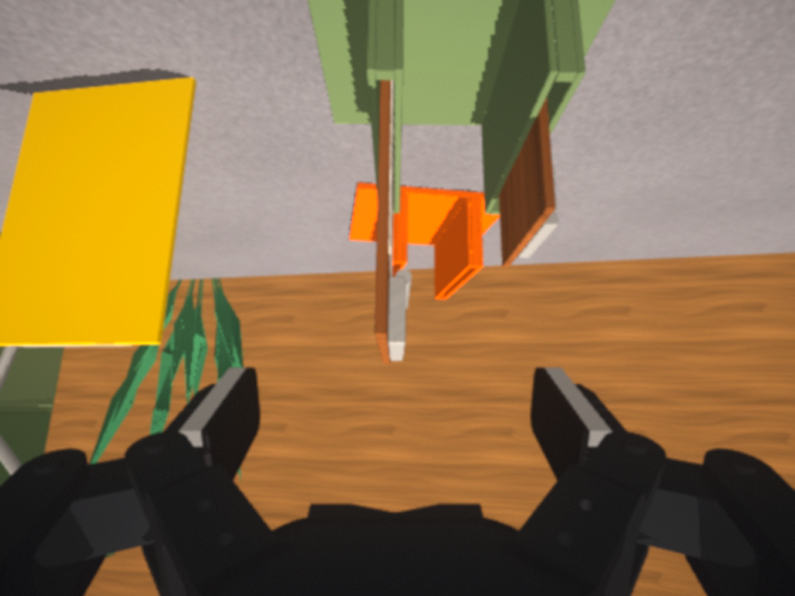

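The view (inverted) shows the tall board's edge at (376–405, 333–360) between the fingers, as predicted to within 2 mm. The yellow board is left and clear, and the small board sits right, lower. Now I'll approach.

```bash
python3 - <<'E'
from h import *
o=manip.get_obs()
a=np.radians(-10.8); x=np.array([np.cos(a),np.sin(a),0]); O=np.array([.4442,-.307,.008])
p,Rg=grasp(O,x,np.array([0,0,1.])); print(p)
rows(o["position"],o["eef_rot"],p,Rg)
E
```

```text
[ 0.4492 -0.302   0.1726]
3 rows of -0.006 -0.003 0.1286 -0.0018 -0.0028 0.0069
    [ 0.4492 -0.302   0.1726] [-0.1622 -0.8507 -0.5   ]
```

>>> drive_tool(steps="-0.018 -0.009 0.066 -0.005 -0.008 0.02 1;0 0 0.1 0 0 0 1;0 0 0.1 0 0 0 1;0 0 0.08 0 0 0 1;0 0 0.04 0 0 0 1;0 0 0 0 0 0 1")

```text
time_s: 15.8
position: [0.4504, -0.3028, 0.1758]
eef_rot: [[0.099, 0.982, -0.159], [0.49, -0.187, -0.851], [-0.866, 0.006, -0.5]]
contact_force: [-0.6, -0.7, 1.2]
grip_width: 1.0
finger_force: 0.0
```

>>> drive_tool(steps="0 0 0 0 0 0 -1;0 0 0 0 0 0 -1;0 0 0 0 0 0 -1;0 0 0 0 0 0 -1;0 0 0 0 0 0 -1;0 0 0 0 0 0 -1;0 0 0 0 0 0 -1;0 0 0 0 0 0 -1")

```text
time_s: 16.6
position: [0.4503, -0.3022, 0.1756]
eef_rot: [[0.099, 0.982, -0.16], [0.488, -0.188, -0.852], [-0.867, 0.006, -0.498]]
contact_force: [-1.1, 3.1, 5.0]
grip_width: 0.147
finger_force: 58.9
```

>>> drive_tool(steps="-0.035 0 -0.02 0 0 0 -1;-0.07 0 -0.04 0 0 0 -1;-0.07 0 -0.04 0 0 0 -1;-0.104 0.001 -0.06 0 0 0 -1;-0.104 0.001 -0.06 0 0 0 -1;-0.104 0.001 -0.06 0 0 0 -1;-0.104 0.001 -0.06 0 0 0 -1;-0.104 0.001 -0.06 0 0 0 -1;0 0 0 0 0 0 -1")

```text
time_s: 17.5
position: [0.4509, -0.3023, 0.3804]
eef_rot: [[0.105, 0.982, -0.157], [0.486, -0.188, -0.853], [-0.867, 0.014, -0.497]]
contact_force: [0.7, 0.0, -1.3]
grip_width: 0.149
finger_force: 58.6
```

```bash
cat > hold.py <<'E'
from h import *
a=np.radians(-10.8); x=np.array([np.cos(a),np.sin(a),0]); z=np.array([0,0,1.]); O=np.array([.4442,-.307,.008])
# grasp in board frame from the measured grip pose
pg=np.array([.4503,-.3022,.1756]); Rg=Ro.from_matrix([[.099,.982,-.16],[.488,-.188,-.852],[-.867,.006,-.498]]).as_matrix()
B=np.c_[x,np.cross(z,x),z]; Rb=B.T@Rg; pb=B.T@(pg-O)
def tool_for(O,B): return O+B@pb, B@Rb
def board(o): Bm=o["eef_rot"]@Rb.T; return o["position"]-Bm@pb, Bm
L=np.array([.600,.280,.34]); d,zc=lens_pose(L,np.radians(-25)); Bt=np.c_[-d,np.cross(zc,-d),zc]
Ot=L+.2*d-.08*zc+.0025*d
E
python3 - <<'E'
from hold import *
o=manip.get_obs(); print(o["qpos"],o["position"],o["contact_force"]); print(board(o))
print("grasp in board",pb)
p,R=tool_for(Ot,Bt); print("target",p,R)
for V,h in (((.60,-.06,.43),35),):
    h=np.radians(h); y=np.array([np.cos(h),np.sin(h),0]); zd=np.array([0,0,-1.])
    P,Q=rows(o["position"],o["eef_rot"],np.array(V),np.c_[np.cross(y,zd),y,zd])
    rows(P,Q,p,R)
E
```

```text
[-15.474    8.3855  -7.1441  65.7009 -59.7763  80.7769] [ 0.4509 -0.3023  0.3804] [ 0.7386  0.0009 -1.348 ]
(array([ 0.446 , -0.3074,  0.2128]), array([[ 0.9822,  0.1875, -0.0072],
       [-0.1875,  0.9823,  0.002 ],
       [ 0.0075, -0.0006,  1.    ]]))
grasp in board [0.0051 0.0059 0.1676]
target [0.79   0.1849 0.3008] [[-0.6585 -0.7446  0.1098]
 [-0.2425  0.348   0.9056]
 [-0.7125  0.5697 -0.4097]]
11 rows of 0.057 0.0672 -0.0648 -0.0741 0.1812 -0.1329
    [ 0.5085 -0.2448  0.3724] [-0.0402 -0.6975 -0.7155]
    [ 0.5535 -0.1768  0.3791] [ 0.0247 -0.4676 -0.8836]
    [ 0.5854 -0.1055  0.4035] [ 0.03   -0.1922 -0.9809]
    [ 0.6001 -0.06    0.43  ] [-0.0002 -0.0002 -1.    ]
16 rows of -0.0294 0.0492 0.0772 -0.1612 -0.0046 -0.1901
    [ 0.6458 -0.0502  0.3755] [ 0.1784  0.1583 -0.9711]
    [ 0.6957 -0.02    0.3335] [ 0.2949  0.3517 -0.8884]
    [0.7412 0.0285 0.3066] [ 0.333   0.5536 -0.7633]
    [0.7746 0.091  0.2951] [ 0.2877  0.7358 -0.6131]
    [0.7898 0.1612 0.2976] [ 0.1651  0.8732 -0.4585]
    [0.7901 0.185  0.301 ] [ 0.1097  0.9056 -0.4097]
```

```bash
python3 - <<'E'
from hold import *
o=manip.get_obs(); P,R=o["position"].copy(),o["eef_rot"].copy()
g=np.array([(.004,y,z) for y in np.linspace(-.065,.065,7) for z in np.linspace(0,.19,9)])
H=np.array([L-d*s for s in (0,.04,.083)]+[[.5275,.314,h] for h in np.linspace(0,.374,12)])
for n,f in ((11,[.057,.0672,-.0648,-.0741,.1812,-.1329]),(16,[-.0294,.0492,.0772,-.1612,-.0046,-.1901])):
    f=np.array(f)
    for k in range(n):
        P=P+R@(f[:3]*.25); R=R@Ro.from_rotvec(f[3:]*.5).as_matrix()
        W=(g-pb)@(R@Rb.T).T+P; D=np.linalg.norm(W[:,None]-H,axis=2)
        i=W[:,2].argmin(); print(k,"low",W[i],"cam",D.min(),"base r",np.linalg.norm(W[:,:2],axis=1).min())
print("tall things", ray("top",[(464/1.42,205/1.42)],.15),ray("top",[(321/1.42,215/1.42)],.085))
E
```

```text
0 low [ 0.4587 -0.339   0.2031] cam 0.5152631767827606 base r 0.5192987827389675
1 low [ 0.4772 -0.3039  0.1962] cam 0.48414983715017246 base r 0.5161453767393905
2 low [ 0.4933 -0.2671  0.1924] cam 0.44950293203608804 base r 0.5134148848053536
3 low [ 0.5067 -0.2291  0.1918] cam 0.41353443758073266 base r 0.5111799344582243
4 low [ 0.5177 -0.1904  0.1947] cam 0.3781919757536141 base r 0.5094557980278891
5 low [ 0.5262 -0.1515  0.201 ] cam 0.3440953698269898 base r 0.5082019703417895
6 low [ 0.5323 -0.1129  0.2109] cam 0.3120627884115116 base r 0.5073283628705351
7 low [ 0.536  -0.0751  0.2243] cam 0.2831731867944236 base r 0.5067056056561898
8 low [ 0.5377 -0.0386  0.2412] cam 0.25880796481708157 base r 0.5061785327974347
9 low [ 0.5374 -0.0038  0.2615] cam 0.24059886682489842 base r 0.5055817117663821
10 low [0.5353 0.0289 0.2851] cam 0.22670724625242925 base r 0.504755873753268
0 low [0.5509 0.0302 0.2654] cam 0.23073742556294724 base r 0.5069265200229149
1 low [0.5675 0.034  0.2469] cam 0.23238865347594934 base r 0.5114373342739943
2 low [0.5848 0.0402 0.2298] cam 0.2334871104676
[... 419 characters left out ...]
1
8 low [0.6859 0.1245 0.1622] cam 0.23310875480672485 base r 0.5918212505813926
9 low [0.6993 0.1453 0.1573] cam 0.23134009080574688 base r 0.6074961813668969
10 low [0.7108 0.1674 0.1542] cam 0.2284140627188118 base r 0.6235175470039962
11 low [0.7204 0.1906 0.1528] cam 0.22303584801503126 base r 0.6396644688901331
12 low [0.7278 0.2146 0.153 ] cam 0.2167290368787023 base r 0.6557232749188129
13 low [0.7328 0.2392 0.1547] cam 0.21060878404283515 base r 0.6714878301264087
14 low [0.7353 0.264  0.1578] cam 0.2046913117318701 base r 0.6867599862906585
15 low [0.7351 0.2888 0.162 ] cam 0.1986921892530704 base r 0.7013502410833111
tall things [[ 0.7408 -0.2808  0.15  ]] [[0.7371 0.0953 0.085 ]]
```

>>> drive_tool(steps="0.057 0.0672 -0.0648 -0.0741 0.1812 -0.1329 -1;0.057 0.0672 -0.0648 -0.0741 0.1812 -0.1329 -1;0.057 0.0672 -0.0648 -0.0741 0.1812 -0.1329 -1;0.057 0.0672 -0.0648 -0.0741 0.1812 -0.1329 -1;0.057 0.0672 -0.0648 -0.0741 0.1812 -0.1329 -1;0.057 0.0672 -0.0648 -0.0741 0.1812 -0.1329 -1;0.057 0.0672 -0.0648 -0.0741 0.1812 -0.1329 -1;0.057 0.0672 -0.0648 -0.0741 0.1812 -0.1329 -1;0.057 0.0672 -0.0648 -0.0741 0.1812 -0.1329 -1;0.057 0.0672 -0.0648 -0.0741 0.1812 -0.1329 -1;0.057 0.0672 -0.0648 -0.0741 0.1812 -0.1329 -1;0 0 0 0 0 0 -1")

```text
time_s: 18.7
position: [0.6013, -0.0599, 0.4246]
eef_rot: [[-0.574, 0.819, -0.007], [0.819, 0.574, 0.004], [0.007, -0.004, -1.0]]
contact_force: [1.4, -0.1, -1.7]
grip_width: 0.141
finger_force: 58.9
```

```bash
python3 - <<'E'
from hold import *
o=manip.get_obs(); print(o["qpos"],o["position"],o["contact_force"])
p,R=tool_for(Ot,Bt); rows(o["position"],o["eef_rot"],p,R)
E
```

```text
[-13.7051  23.6868  42.7973 109.5641   0.1228  41.248 ] [ 0.6013 -0.0599  0.4246] [ 1.3599 -0.054  -1.7414]
16 rows of -0.0296 0.0499 0.0758 -0.1608 -0.0056 -0.1907
    [ 0.6471 -0.0497  0.371 ] [ 0.172   0.161  -0.9718]
    [ 0.6968 -0.0192  0.3299] [ 0.2896  0.3533 -0.8896]
    [0.742  0.0294 0.3039] [ 0.3293  0.5542 -0.7645]
    [0.775  0.0917 0.2935] [ 0.2856  0.7359 -0.614 ]
    [0.7898 0.1613 0.297 ] [ 0.1646  0.8732 -0.4588]
    [0.7899 0.1849 0.3006] [ 0.1097  0.9055 -0.4098]
```

>>> drive_tool(steps="-0.0296 0.0499 0.0758 -0.1608 -0.0056 -0.1907 -1;-0.0296 0.0499 0.0758 -0.1608 -0.0056 -0.1907 -1;-0.0296 0.0499 0.0758 -0.1608 -0.0056 -0.1907 -1;-0.0296 0.0499 0.0758 -0.1608 -0.0056 -0.1907 -1;-0.0296 0.0499 0.0758 -0.1608 -0.0056 -0.1907 -1;-0.0296 0.0499 0.0758 -0.1608 -0.0056 -0.1907 -1;-0.0296 0.0499 0.0758 -0.1608 -0.0056 -0.1907 -1;-0.0296 0.0499 0.0758 -0.1608 -0.0056 -0.1907 -1;-0.0296 0.0499 0.0758 -0.1608 -0.0056 -0.1907 -1;-0.0296 0.0499 0.0758 -0.1608 -0.0056 -0.1907 -1;-0.0296 0.0499 0.0758 -0.1608 -0.0056 -0.1907 -1;-0.0296 0.0499 0.0758 -0.1608 -0.0056 -0.1907 -1")

```text
time_s: 19.9
position: [0.7731, 0.0914, 0.2913]
eef_rot: [[-0.88, -0.381, 0.285], [-0.055, 0.677, 0.734], [-0.473, 0.63, -0.616]]
contact_force: [0.6, 0.2, -2.0]
grip_width: 0.148
finger_force: 59.0
```

>>> drive_tool(steps="-0.0296 0.0499 0.0758 -0.1608 -0.0056 -0.1907 -1;-0.0296 0.0499 0.0758 -0.1608 -0.0056 -0.1907 -1;-0.0296 0.0499 0.0758 -0.1608 -0.0056 -0.1907 -1;-0.0296 0.0499 0.0758 -0.1608 -0.0056 -0.1907 -1;0 0 0 0 0 0 -1;0 0 0 0 0 0 -1;0 0 0 0 0 0 -1")

```text
time_s: 20.6
position: [0.7883, 0.1839, 0.3002]
eef_rot: [[-0.66, -0.743, 0.111], [-0.244, 0.352, 0.904], [-0.711, 0.569, -0.414]]
contact_force: [0.2, -0.5, -1.4]
grip_width: 0.148
finger_force: 59.0
```

```bash
python3 - <<'E'
from hold import *
import cv2
o=manip.get_obs(); print(o["qpos"],o["position"],o["contact_force"])
Ob,B=board(o); S=Ob+.08*B[:,2]+.0025*B[:,0]; v=S-L
print("dist along",v@d,"off",v-(v@d)*d,"normal err deg",np.degrees(np.arccos(-B[:,0]@d)),"z",B[:,2],zc)
p,R=tool_for(Ot,Bt); rows(o["position"],o["eef_rot"],p,R)
C=[(-.0025,-.065,0),(-.0025,.065,0),(-.0025,.065,.19),(-.0025,-.065,.19)]; W=Ob+np.array(C)@B.T
for n in ("scene","top"):
    i=optics.get_image(n); cv2.imwrite(f"pics/{n}9_raw.png",i[:,:,::-1]); print(n,proj(n,W))
i=cv2.imread("pics/scene9_raw.png")[130:280,325:475]; j=cv2.imread("pics/top9_raw.png")[100:250,130:280]
cv2.imwrite("pics/f.png",cv2.convertScaleAbs(np.hstack([cv2.resize(k,(396,396),interpolation=cv2.INTER_CUBIC) for k in (i,j)]),alpha=1.5))
E
```

```text
[-12.5405  40.5855  29.183   90.547   64.9861 -64.4575] [0.7883 0.1839 0.3002] [ 0.1809 -0.5124 -1.3748]
dist along 0.1995474199954232 off [-0.0014 -0.0014 -0.001 ] normal err deg 0.2511195767104251 z [ 0.5122 -0.2363  0.8257] [ 0.5117 -0.2386  0.8253]
1 rows of -0.0075 -0.0021 0.0034 -0.0082 -0.0046 -0.0031
    [0.79   0.1849 0.3008] [ 0.1098  0.9056 -0.4097]
scene [[449.9848 271.2058]
 [401.789  261.2535]
 [406.2751 259.9268]
 [461.7008 271.3305]]
top [[171.7536 147.1877]
 [203.982  161.4462]
 [210.0252 122.16  ]
 [174.8956 106.8107]]
```

View pics/f.png

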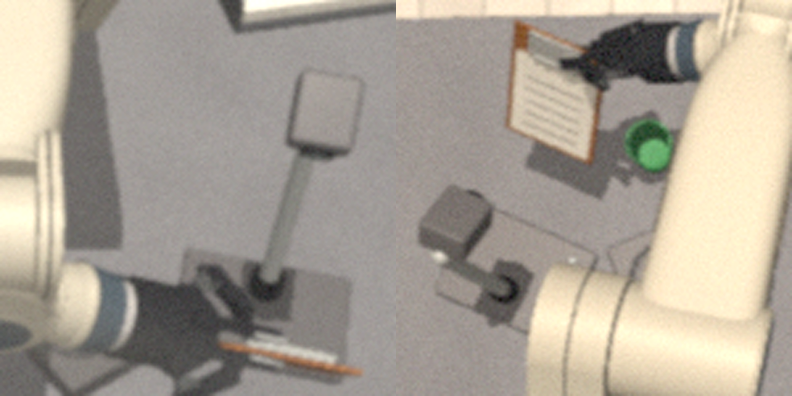

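The final views show the board facing the lens. Its corners (top image 175,109; 172,148; 204,161) are within 2 px of prediction, so it hasn't slipped. The head centre also matches my lens estimate, so I'm handing in.

```bash
python3 -c "
from rig import manip; print(manip.hand_in())"
```

```text
the job is handed in; nothing more can be done
None
```

I set the focus knob to the collar mark, then drew the taller clipboard and handed in with it held square to the lens, about 20 cm away by my measurements; the hand-in returned no verdict.

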